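Check the coating of a canister with a pen gauge

ROBOT

A 7-joint arm with a two-finger parallel gripper is mounted at the origin on a cart in front of the work surface, level with it; the furniture and walls round the work are solid. World frame = base frame: x ahead of the robot, y to its left, z up, the work surface at z = 0. Lengths are in m, angles in rad, forces in N, time in s.
With the tool pointing down it reaches from about 0.425 to 0.825 m from the base axis. Payload 3.6 kg.
Tool frame: the origin (TCP) lies at the very end of the fingers, on their centre line; the grasp point (between the pads) lies 19 mm behind it (manip.grip_point_offset is the z of the grasp point in the tool frame, in m); z points along the fingers, y is the line along which they close (so a half turn about z gives the same grasp; the last joint's range is limited). The gripper opens to 85 mm and grips with 20 to 120 N. Pads are 22 mm wide; open, the fingers measure 114 mm over their backs; the gripper's body (76 mm by 85 mm) begins 54 mm behind the grasp point. The pads swing forward as they close: fully open they stand 13 mm farther back than shut.
Start: joints at [-1.131, 0.615, -0.013, 1.423, 0.008, 1.103, -0.04], TCP at [0.292, 0.58, 0.231] pointing down, gripper open.
Joint ranges: [-3.12, 3.12], [-0.3, 2.06], [-1.34, 1.32], [0.26, 2.42], [-1.36, 4.5], [0.01, 1.98], [-2.84, 2.84]. Speed limits (rad/s): [2.79, 2.79, 3.14, 3.14, 3.14, 3.14, 3.14].

INTERFACE

Orientations are given as a unit quaternion [x, y, z, w].
In Python, from cell import manip gives the robot as it stands. The module is installed in compiled form; this text tells all that it offers.
- The arm moves only by the tool step_arm, never from a script. Its argument "moves" is a list of rows, each an object with "translation": the shift along the world's x, y, z as a fraction of full scale, a list of three; "rotation": the turn, a rotation vector about the world's x, y, z as a fraction of full scale, a list of three. In form: [{"translation": [x, y, z], "rotation": [rx, ry, rz]}, ...]. A call has 1 to 20 rows; each row is the pose to reach, as a shift and turn from the pose commanded when the call began; what a row does not reach only later rows make up. Full scale, the value 1, is 1 m for a shift and pi/2 rad for a turn. A row lasts 1/10 s, in which the tool goes at most 50 mm and 8.59 degrees, less where a joint would pass 70% of its speed; a pose out of reach is approached as far as the arm can. A call with a number of a shift or a turn outside -1 to 1 is refused whole. A call with a gripper value outside its range is refused whole. "claw" is the opening, from 0 (shut) to 1 (fully open), set as the call begins (left out, the last holds). The fingers move at their own pace and stop on an object; "grip_force" is the grip in N (left out, the last holds). Time passes only in rows, so rows that repeat a pose let the fingers close. It gives the time, the measured TCP pose, the force, the opening and the grip force at its end, in the units of the state.
- manip.sense(): the state, without advancing time (a new reading comes with each control period).
- manip.snapshot(name): name is "scene" or "top" or "wrist"; returns (picture, depth): 480x640x3 uint8, red, green, blue; 480x640 float32, m along the optical axis (not along the pixel's ray), 0 where there is no reading.
- manip.get_calibration(name): a dict with "intrinsics" (3x3 intrinsics, pixels), "rvec" (rotation vector, rad) and "tvec" (3), from world to camera coordinates, as OpenCV has them; the wrist camera has in their place "tool_from_camera" (4x4, takes a point from camera to tool coordinates, whose origin is the TCP and whose axes are the flange's). Camera axes: x right, y down, z forward; pixel columns grow to the right and rows downward; lengths in m; the calibration is good to about 2 mm. A picture is of the moment at which its call begins: read the wrist's pose just before it. get_calibration takes no time and is no camera call.
- manip.close_job(): hands the job in; it is judged then, once.
Trained networks look in the newest picture that a camera, given by its name, has taken for a name from the list of things; names that differ only in an ending like _2 or _b are one class to them, and where a whole thing is asked for, a point or a joint stands for the part that bears it (a point fixed in the world has none). Each returns a list of dicts, best first, with "p" (0 to 1); they miss things now and then, are a little off and sometimes report something else, mostly with a low value. They report only what shows in the picture. A call takes as long as a camera call.
- manip.outline_of(name, camera): "pixels" (480x640 bool, what is visible of it).
- manip.landmark_of(name, camera): "point" ([x, y, z] in m, in the coordinates of the camera as it stood for that picture, good to about 4 mm: a listed point, or the origin of a listed thing).
The state is a dict: "t": time; "q": joint angles; "qd": joint speeds; "tau": joint torques, N m; "tool_pos": TCP position; "eef_rot": TCP orientation; "force": force on the tool from outside, world axes, zero at the start; "ft_torque": the same for the moment, N m; "opening": finger opening in m; "grip_force": force on a finger pad.
Only numpy, scipy, OpenCV 4.12 (cv2) and the standard library are available. Lean on these libraries where they do the work, as an engineer would, in place of code of your own. Each camera call takes 0.05 s, during which the arm holds its last target. There are 200 camera calls.

TASK

Check the coating of the metal canister in its scribed test band: lay the upright canister on its side in the vee block, with the scribed band over the block, set down gently, not dropped, and let go of it. Then lift the pen gauge out of its holder and hold it upright on top of the lying canister in the middle of the scribed band, its vee foot square astride the canister, pressed down gently until the spring head is about half way in. Finish while still holding the gauge like that, the canister carried by the vee block alone; leave the sample pot, the petri dish and the tally counter where they are.

Things in the scene. Friction and masses are not known exactly. Their poses are not given: they have to be found in the camera images.
- canister: Round canister of plain metal, 38 mm in diameter, 150 mm tall, about 0.22 kg, standing on its foot. Origin: centre of its underside; z runs along its axis to the cap (black, knurled, 42 mm in diameter, 138 to 150 mm from the foot; the wall below is straight). Two thin dark scribed rings 48 and 62 mm from the foot all round bound the test band. Centre of mass about 73 mm from the foot.
- band (a point): Point on the canister's axis in the middle of the scribed test band, 55 mm from the foot; the canister's surface is 19 mm from it. Same axes as the canister.
- vee_block: Fixed steel vee block, 56 mm (x) by 72 mm (y) by 36 mm high, open 90 degree vee along its y. Origin: centre of its underside. The canister laid in it has its axis 38 mm above the bench, its top line at 57 mm; the cap may point either way. The canister overhangs the block, so its cap end can be held and let go beside it; its centre of mass must be over the block.
- holder: Fixed bench holder of the gauge: black foot plate 80 x 92 x 8 mm and a grey column 42 x 54 mm, 76 mm high, with a pocket in which the gauge stands upright. Origin: centre of the underside. The gauge is drawn straight up; its foot is clear of the column after 65 mm.
- gauge: Pen gauge, 0.18 kg, 24 mm (x) by 36 mm (y), 150 mm tall, upright in the holder at its yaw, foot down. Origin: middle of the foot's lower edge, head fully out; z up along the gauge. Flat-sided body from z = 38 to 150 mm; in the holder the origin is 12 mm above the bench and the body is free from z = 64 mm up. Grip it across x at z = 80 to 130 mm. The vee groove of the foot runs along y.
- gauge_head (a joint): How far the spring head is pushed up into the gauge, 0 fully out, 0.008 m at its stop. Pushing it takes about 1 N at the start and 1 N more for each mm (5 N half way in, 9 N at the stop).
- gauge_foot (a point): Bottom of the vee groove in the foot, on the gauge's axis, 6.9 mm above the gauge's origin when the head is fully out; it moves with the head. The foot is 24 mm in diameter, its vee is 120 degrees wide; seated on the canister this point is 22 mm from the canister's axis.
- sample_pot: Bystander: screw-lid sample pot, 52 mm in diameter and 59 mm high. Origin: centre of its underside.
- petri_dish: Bystander: shallow round white petri dish, 56 mm in diameter and 15 mm high. Origin: centre of its underside.
- tally: Bystander: hand tally counter, 52 x 53 x 22 mm. Origin: centre of its underside.

How it is judged:
By the outcome, as a careful person would: the job done as asked, in the order asked, and still so for the second after the job is handed in, while the arm keeps its last pose, push and grip.
It also fails if it takes over 51 s, if anything falls off the work surface, if the arm or the gripper's body presses on something with over 40 N, if the wrist force passes 120 N, or if a joint passes its speed limit or range.

## Working session

There is one attempt and no reset: what is moved stays moved. The work goes in short steps, Python scripts to look and compute and a tool call to move; the robot and the scene stay as the last step left them, time stands still between calls to the robot, and variables do not carry over. Pictures are saved under pics/ and viewed, at most 13 in all, crops included, and the job is handed in when it is done.

Besides the shell and the picture viewer there is one more tool, called after "Emit:" as name(argument=value, ...), one argument or row to a line, values as JSON. step_arm: Moves the arm, as the interface text tells. Shift numbers are shares of 1 m and turn numbers shares of pi/2 rad, none past 1 either way. Its arguments: {"type":"object","properties":{"moves":{"type":"array","items":{"type":"object","properties":{"translation":{"type":"array","items":{"type":"number"}},"rotation":{"type":"array","items":{"type":"number"}}}}},"claw":{"type":"number"},"grip_force":{"type":"number"}},"required":["moves"]}

```bash
mkdir -p pics; cat > h.py <<'E'
import numpy as np, cv2
from scipy.spatial.transform import Rotation as R
from cell import manip
def cam(name):
    c=manip.get_calibration(name); K=np.array(c["intrinsics"],float)
    if name=="wrist":
        s=manip.sense(); T=np.eye(4); T[:3,:3]=R.from_quat(s["eef_rot"]).as_matrix(); T[:3,3]=s["tool_pos"]
        return K,T@np.array(c["tool_from_camera"])
    W=np.eye(4); W[:3,:3]=cv2.Rodrigues(np.array(c["rvec"],float))[0]; W[:3,3]=np.ravel(c["tvec"])
    return K,np.linalg.inv(W)
def cloud(K,T,d):
    v,u=np.mgrid[:480,:640]
    P=np.stack([(u-K[0,2])/K[0,0]*d,(v-K[1,2])/K[1,1]*d,d],-1)
    return P@T[:3,:3].T+T[:3,3]
def w(T,p): return T[:3,:3]@np.array(p)+T[:3,3]
def save(n,p): cv2.imwrite(f"pics/{n}.png",p[...,::-1])
E
python3 - <<'E'
from h import *
np.set_printoptions(precision=4,suppress=True)
s=manip.sense(); print({k:np.round(v,3) for k,v in s.items()}, manip.grip_point_offset)
print(R.from_quat(s["eef_rot"]).as_matrix())
for c in ("scene","top"):
    K,T=cam(c); p,d=manip.snapshot(c); save(c+"0",p); np.savez(c+"0",d=d); C=cloud(K,T,d)
    print(c,T[:3,3])
    for n in ["canister","band","vee_block","holder","gauge","sample_pot","petri_dish","tally"]:
        l=manip.landmark_of(n,c); o=manip.outline_of(n,c)
        print(n,[(round(x["p"],2),w(T,x["point"])) for x in l[:2]])
        for x in o[:1]:
            m=x["pixels"]&(d>0); q=C[m]
            if m.sum()>5: print("   out",round(x["p"],2),m.sum(),np.argwhere(m).mean(0)[::-1].round(),"min",np.percentile(q,2,0),"max",np.percentile(q,98,0))
            np.save(f"{c}_{n}.npy",x["pixels"])
E
```

```text
{'t': np.float64(0.0), 'q': array([-1.13 ,  0.616, -0.013,  1.425,  0.008,  1.103, -0.04 ]), 'qd': array([-0.002,  0.   ,  0.001,  0.001,  0.   ,  0.001, -0.003]), 'tau': array([ -0.001, -46.922,   0.259, -17.103,   0.01 ,   0.01 ,   0.   ]), 'tool_pos': array([0.292, 0.58 , 0.23 ]), 'eef_rot': array([ 0.231,  0.973, -0.001, -0.   ]), 'force': array([ 0.113, -0.339,  0.383]), 'ft_torque': array([ 0.   , -0.027, -0.041]), 'grip_force': np.float64(0.0), 'opening': np.float64(0.086)} -0.0187
[[-0.893   0.45   -0.0011]
 [ 0.45    0.893  -0.0023]
 [-0.     -0.0026 -1.    ]]
scene [ 0.1509 -0.5067  0.5638]
canister [(0.8, array([ 0.4889, -0.0638, -0.0001]))]
   out 0.81 2611 [372. 323.] min [ 0.4718 -0.0854  0.0045] max [ 0.5049 -0.0513  0.1502]
band [(0.83, array([ 0.4891, -0.0643,  0.0565])), (0.22, array([0.6397, 0.0704, 0.0006]))]
   out 0.91 2617 [372. 323.] min [ 0.4718 -0.0853  0.0046] max [ 0.5054 -0.0513  0.1503]
vee_block [(0.57, array([0.4801, 0.1657, 0.0053]))]
   out 0.73 1381 [293. 277.] min [0.4465 0.1258 0.0007] max [0.5098 0.2017 0.0362]
holder [(0.83, array([0.4521, 0.372
[... 972 characters left out ...]
.4807,  0.1646, -0.0001]))]
   out 0.75 1000 [310. 283.] min [0.4552 0.1311 0.0104] max [0.5123 0.2009 0.0382]
holder [(0.97, array([ 0.4532,  0.3668, -0.0003]))]
   out 0.71 1249 [214. 298.] min [0.4152 0.3218 0.0039] max [0.4971 0.4109 0.0778]
gauge [(0.93, array([0.4574, 0.3678, 0.0119]))]
   out 0.64 425 [199. 298.] min [0.4425 0.3486 0.0712] max [0.4695 0.384  0.165 ]
sample_pot [(0.81, array([0.6409, 0.1688, 0.0027]))]
petri_dish [(0.9, array([0.6403, 0.0663, 0.0009]))]
   out 0.9 548 [357. 205.] min [0.6169 0.0437 0.0099] max [0.6652 0.0915 0.0192]
tally [(0.62, array([ 0.6207, -0.0395, -0.0015]))]
   out 0.91 489 [410. 214.] min [ 0.5982 -0.0657 -0.0016] max [ 0.647  -0.0182  0.0255]
```

```bash
python3 - <<'E'
from h import *
np.set_printoptions(precision=4,suppress=True)
for c in ("top","scene"):
    K,T=cam(c); d=np.load(c+"0.npz")["d"]; C=cloud(K,T,d)
    for n,zl,zh in (("vee_block",.03,.042),("holder",.003,.015),("holder",.07,.085),("gauge",.15,.18),("band",.14,.16)):
        m=np.load(f"{c}_{n}.npy")
        if n in("holder","vee_block"): m=cv2.dilate(m.astype(np.uint8),np.ones((5,5)))>0
        m=m&(d>0)&(C[...,2]>zl)&(C[...,2]<zh)
        q=C[m][:,:2].astype(np.float32)
        if len(q)>10: print(c,n,zl,len(q),cv2.minAreaRect(q), C[m][:,2].mean())
    p=cv2.imread(f"pics/{c}0.png")
    x0,x1,y0,y1=((170,480,180,350) if c=="top" else (190,470,140,400))
    cr=p[y0:y1,x0:x1]; f=2.4 if c=="top" else 2.1
    cv2.imwrite(f"pics/{c}c.png",cv2.resize(cr,None,fx=f,fy=f,interpolation=cv2.INTER_CUBIC))
E
```

```text
top vee_block 0.03 337 ((0.48350900411605835, 0.16585658490657806), (0.05607948079705238, 0.07124734669923782), 10.462624549865723) 0.034142462314911
top holder 0.003 995 ((0.45677807927131653, 0.36905375123023987), (0.09805288165807724, 0.08558376878499985), 77.2033462524414) 0.007958910113191893
top holder 0.07 294 ((0.45592963695526123, 0.3676554560661316), (0.054244689643383026, 0.042365655303001404), 75.52828979492188) 0.07574035048676907
top gauge 0.15 289 ((0.45565950870513916, 0.36798012256622314), (0.03686097636818886, 0.024426523596048355), 75.85684967041016) 0.16102636069157925
top band 0.14 451 ((0.4950393736362457, -0.06429077684879303), (0.04113007336854935, 0.0409674271941185), 72.69831848144531) 0.14921153596533546
scene vee_block 0.03 302 ((0.47915950417518616, 0.16521863639354706), (0.05825628340244293, 0.07395051419734955), 11.735770225524902) 0.0336076457042025
scene holder 0.003 624 ((0.451376736164093, 0.3655644953250885), (0.09373459964990616, 0.07988545298576355), 75.83038330078125) 0.00772394907631305
scene holder 0.07 221 ((0.4514211416244507, 0.3659302294254303), (0.05858475714921951, 0.04237043857574463), 75.8387222290039) 0.07516703088612514
scene gauge 0.15 151 ((0.44971176981925964, 0.3630099594593048), (0.03311266377568245, 0.023277543485164642), 77.63005828857422) 0.15847401662070174
scene band 0.14 638 ((0.4901984930038452, -0.06614802777767181), (0.041262187063694, 0.041342683136463165), 68.37482452392578) 0.1479469012865904
```

View pics/topc.png

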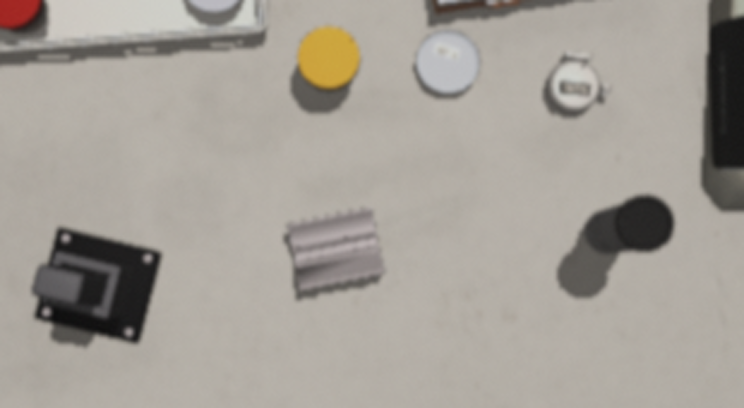

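View pics/scenec.png

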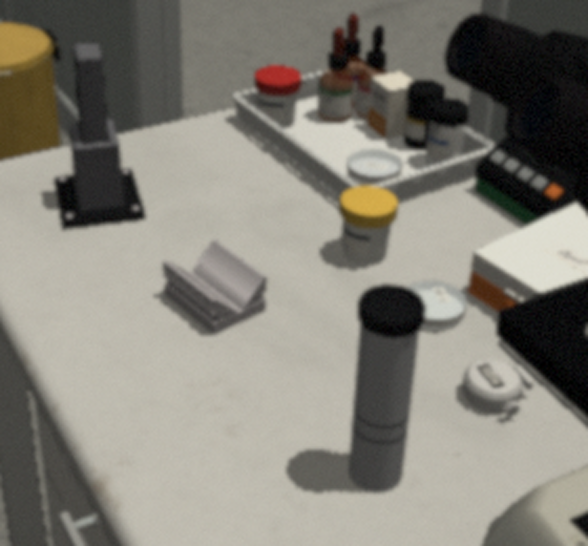

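Both pictures agree with the network. In the top crop the holder and gauge are near (65,285), the vee block near (335,250) with its vee roughly along world y, and the canister near (630,225). The scene crop shows the rings at (380,425), near the foot. I'll move over the middle and look with the wrist camera.

Emit:
step_arm(
  moves=[
    {"translation": [0.03, -0.03, 0.05], "rotation": [0, 0, 0]},
    {"translation": [0.16, -0.38, 0.11], "rotation": [0, 0, 0]},
    {"translation": [0.16, -0.38, 0.11], "rotation": [0, 0, 0]},
    {"translation": [0.16, -0.38, 0.11], "rotation": [0, 0, 0]},
    {"translation": [0.16, -0.38, 0.11], "rotation": [0, 0, 0]},
    {"translation": [0.16, -0.38, 0.11], "rotation": [0, 0, 0]},
    {"translation": [0.16, -0.38, 0.11], "rotation": [0, 0, 0]},
    {"translation": [0.16, -0.38, 0.11], "rotation": [0, 0, 0]},
    {"translation": [0.16, -0.38, 0.11], "rotation": [0, 0, 0]},
    {"translation": [0.16, -0.38, 0.11], "rotation": [0, 0, 0]},
    {"translation": [0.16, -0.38, 0.11], "rotation": [0, 0, 0]},
    {"translation": [0.16, -0.38, 0.11], "rotation": [0, 0, 0]},
  ],
)

```text
t: 2.9
tool_pos: [0.4517, 0.202, 0.3411]
eef_rot: [0.23, 0.973, 0.0, -0.001]
force: [-0.1, 0.4, 0.4]
opening: 0.0852
grip_force: 0.0
```

```bash
cat > look.py <<'E'
from h import *
import sys
np.set_printoptions(precision=4,suppress=True)
s=manip.sense(); print("q",np.round(s["q"],3),"tcp",s["tool_pos"]); print(R.from_quat(s["eef_rot"]).as_matrix())
K,T=cam("wrist"); p,d=manip.snapshot("wrist"); save(sys.argv[1],p); C=cloud(K,T,d); np.savez(sys.argv[1],d=d,T=T,K=K)
print("cam",T[:3,3],T[:3,2])
for a in sys.argv[2:]:
    n,zl,zh=a.split(","); zl=float(zl);zh=float(zh)
    for x in manip.landmark_of(n,"wrist")[:1]: print(n,round(x["p"],2),w(T,x["point"]))
    for x in manip.outline_of(n,"wrist")[:1]:
        np.save(f"{sys.argv[1]}_{n}.npy",x["pixels"])
        m=cv2.dilate(x["pixels"].astype(np.uint8),np.ones((5,5)))>0
        q=C[m&(d>0)]; print("  ",round(x["p"],2),len(q),np.percentile(q,2,0),np.percentile(q,98,0)) if len(q)>5 else 0
        q=q[(q[:,2]>zl)&(q[:,2]<zh)]
        if len(q)>20: print("   rect",cv2.minAreaRect(q[:,:2].astype(np.float32)),len(q),q.mean(0))
E
python3 look.py w1 vee_block,.028,.042 canister,.14,.16 gauge,.15,.18 holder,.07,.085
```

```text
q [-0.521  0.274  0.076  1.679 -0.023  1.19   0.668] tcp [0.4517 0.202  0.3411]
[[-0.8942  0.4477 -0.0009]
 [ 0.4477  0.8942  0.0008]
 [ 0.0012  0.0003 -1.    ]]
cam [0.379  0.239  0.4848] [ 0.2822 -0.1404 -0.949 ]
vee_block 0.89 [0.4752 0.1682 0.0012]
   0.81 3402 [0.4473 0.1237 0.    ] [0.5204 0.206  0.0377]
   rect ((0.47974538803100586, 0.1665838658809662), (0.056375812739133835, 0.07233908027410507), 10.437623023986816) 1187 [0.4799 0.1675 0.0336]
canister 0.68 [ 0.491  -0.0623 -0.0007]
   0.65 4373 [ 0.4725 -0.1883  0.0001] [ 0.5532 -0.0441  0.1515]
   rect ((0.49149757623672485, -0.06349164992570877), (0.042360249906778336, 0.0424811989068985), 21.40675926208496) 1382 [ 0.4903 -0.0611  0.1493]
gauge 0.61 [0.4554 0.3715 0.0162]
   0.84 2851 [0.4374 0.3494 0.0006] [0.5062 0.4575 0.1642]
   rect ((0.45200544595718384, 0.36816444993019104), (0.035905804485082626, 0.024631716310977936), 75.68244171142578) 1462 [0.4508 0.3666 0.1617]
holder 0.73 [ 0.4531  0.3682 -0.0024]
   0.8 5181 [0.4072 0.3194 0.0001] [0.4976 0.4209 0.0992]
   rect ((0.45235055685043335, 0.3681620657444), (0.05418363958597183, 0.04251987114548683), 75.66805267333984) 1011 [0.4453 0.3605 0.0765]
```

View pics/w1.png

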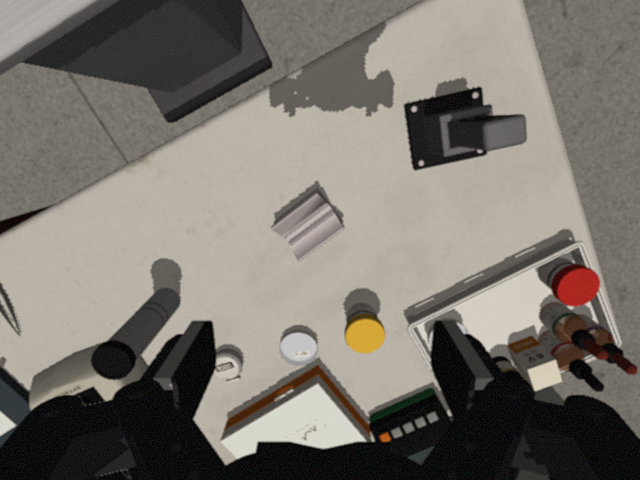

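The wrist picture shows the canister at lower left (115,355), the vee block at (308,220) and the gauge at upper right (500,130). All three cameras agree within a few mm. I'll grasp the canister from its +y side with the tool tilted to 25° below horizontal, so that one tilt about the closing axis lays it along the vee.

```bash
cat > plan.py <<'E'
from h import *
def Rt(az,th):  # closing axis azimuth az, approach th below horizontal (deg), toward az-90
    y=np.array([np.cos(np.radians(az)),np.sin(np.radians(az)),0]); ah=np.array([y[1],-y[0],0])
    z=np.cos(np.radians(th))*ah-np.sin(np.radians(th))*np.array([0,0,1]); return np.stack([np.cross(y,z),y,z],1)
def go(p,Rm,p0=None,R0=None):
    s=manip.sense(); p0=np.array(s["tool_pos"]) if p0 is None else p0
    R0=R.from_quat(s["eef_rot"]) if R0 is None else R0
    rv=(R.from_matrix(Rm)*R0.inv()).as_rotvec(); print("tr",np.round(np.array(p)-p0,4),"rot",np.round(rv/(np.pi/2),4),"deg",np.degrees(np.linalg.norm(rv)).round(1))
E
python3 - <<'E'
from plan import *
A=Rt(10.6,25); G=np.array([.492,-.0645,.118]); t=G+.022*A[:,2]
print(A,t)
go([.46,.16,.28],A); go(t-.11*A[:,2],A)
E
```

```text
[[-0.0777412   0.98293535  0.16671654]
 [ 0.41540643  0.18395135 -0.89084196]
 [-0.90630779  0.         -0.42261826]] [ 0.49566776 -0.08409852  0.1087024 ]
tr [ 0.0076 -0.0407 -0.0612] rot [-0.5961 -0.4485 -0.5195] deg 81.8
tr [ 0.0249 -0.1868 -0.186 ] rot [-0.5961 -0.4485 -0.5195] deg 81.8
```

Emit:
step_arm(
  moves=[
    {"translation": [0.01, -0.06, -0.04], "rotation": [-0.596, -0.4485, -0.5195]},
    {"translation": [0.01, -0.06, -0.04], "rotation": [-0.596, -0.4485, -0.5195]},
    {"translation": [0.01, -0.06, -0.04], "rotation": [-0.596, -0.4485, -0.5195]},
    {"translation": [0.01, -0.06, -0.04], "rotation": [-0.596, -0.4485, -0.5195]},
    {"translation": [0.01, -0.06, -0.04], "rotation": [-0.596, -0.4485, -0.5195]},
    {"translation": [0.01, -0.06, -0.04], "rotation": [-0.596, -0.4485, -0.5195]},
    {"translation": [0.01, -0.06, -0.04], "rotation": [-0.596, -0.4485, -0.5195]},
    {"translation": [0.01, -0.06, -0.04], "rotation": [-0.596, -0.4485, -0.5195]},
    {"translation": [0.01, -0.06, -0.04], "rotation": [-0.596, -0.4485, -0.5195]},
    {"translation": [0.01, -0.06, -0.04], "rotation": [-0.596, -0.4485, -0.5195]},
    {"translation": [0.01, -0.06, -0.04], "rotation": [-0.596, -0.4485, -0.5195]},
    {"translation": [0.01, -0.06, -0.04], "rotation": [-0.596, -0.4485, -0.5195]},
    {"translation": [0.01, -0.06, -0.04], "rotation": [-0.596, -0.4485, -0.5195]},
  ],
)

```text
t: 4.65
tool_pos: [0.4626, 0.1398, 0.3021]
eef_rot: [0.54, 0.649, -0.342, 0.413]
force: [0.3, 0.1, 0.5]
opening: 0.0853
grip_force: 0.0
```

```bash
python3 look.py w2 canister,.14,.156; python3 - <<'E'
from plan import *
A=Rt(10.6,25); G=np.array([.492,-.0645,.118]); t=G+.022*A[:,2]
go(t-.11*A[:,2],A);go(t,A)
E
```

```text
q [-1.106  0.671  0.46   1.757  0.68   1.452 -0.797] tcp [0.4626 0.1398 0.3021]
[[-0.0763  0.9831  0.1667]
 [ 0.4173  0.1833 -0.8901]
 [-0.9056  0.0017 -0.4242]]
cam [0.4324 0.3014 0.29  ] [ 0.1825 -0.9763 -0.1165]
canister 0.59 [ 0.4907 -0.0627 -0.0004]
   0.68 6573 [ 0.4724 -0.3933  0.0007] [ 0.5461 -0.0436  0.1509]
   rect ((0.4905317425727844, -0.06226711720228195), (0.04143836721777916, 0.04180404916405678), 0.8753550052642822) 921 [ 0.4899 -0.0561  0.1481]
tr [ 0.0148 -0.1259 -0.1469] rot [-0.0014  0.001   0.0005] deg 0.2
tr [ 0.0332 -0.2239 -0.1934] rot [-0.0014  0.001   0.0005] deg 0.2
```

Emit:
step_arm(
  moves=[
    {"translation": [0.014, -0.125, -0.147], "rotation": [0, 0, 0]},
    {"translation": [0.014, -0.125, -0.147], "rotation": [0, 0, 0]},
    {"translation": [0.014, -0.125, -0.147], "rotation": [0, 0, 0]},
    {"translation": [0.014, -0.125, -0.147], "rotation": [0, 0, 0]},
    {"translation": [0.014, -0.125, -0.147], "rotation": [0, 0, 0]},
    {"translation": [0.018, -0.147, -0.157], "rotation": [0, 0, 0]},
    {"translation": [0.022, -0.169, -0.168], "rotation": [0, 0, 0]},
    {"translation": [0.026, -0.191, -0.178], "rotation": [0, 0, 0]},
    {"translation": [0.029, -0.207, -0.186], "rotation": [0, 0, 0]},
    {"translation": [0.032, -0.2225, -0.1935], "rotation": [0, 0, 0]},
    {"translation": [0.032, -0.2225, -0.1935], "rotation": [0, 0, 0]},
    {"translation": [0.032, -0.2225, -0.1935], "rotation": [0, 0, 0]},
  ],
)

```text
t: 6.0
tool_pos: [0.4953, -0.0811, 0.1083]
eef_rot: [0.539, 0.649, -0.342, 0.414]
force: [0.5, -0.8, -0.6]
opening: 0.0852
grip_force: 0.0
```

```bash
python3 look.py w3
```

```text
q [-0.818  0.978  0.574  2.116  1.029  0.752 -1.198] tcp [ 0.4953 -0.0811  0.1083]
[[-0.0762  0.9828  0.1685]
 [ 0.4168  0.1849 -0.89  ]
 [-0.9058  0.0024 -0.4237]]
cam [0.4648 0.0805 0.0961] [ 0.1841 -0.976  -0.1159]
```

View pics/w3.png

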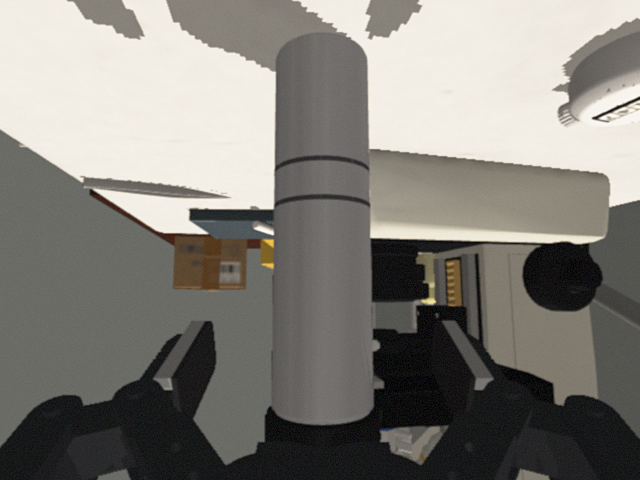

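The canister sits centred between the fingers (column 322, fingers at 200 and 445), and the pads (rows 320–390) are clear of the cap (row 415). Closing.

Emit:
step_arm(
  moves=[
    {"translation": [0, 0, 0], "rotation": [0, 0, 0]},
    {"translation": [0, 0, 0], "rotation": [0, 0, 0]},
    {"translation": [0, 0, 0], "rotation": [0, 0, 0]},
    {"translation": [0, 0, 0], "rotation": [0, 0, 0]},
    {"translation": [0, 0, 0], "rotation": [0, 0, 0]},
    {"translation": [0, 0, 0], "rotation": [0, 0, 0]},
    {"translation": [0, 0, 0], "rotation": [0, 0, 0]},
    {"translation": [0, 0, 0], "rotation": [0, 0, 0]},
  ],
  claw=0,
  grip_force=70,
)

```text
t: 6.85
tool_pos: [0.4947, -0.082, 0.1081]
eef_rot: [0.539, 0.649, -0.343, 0.414]
force: [0.3, 2.9, 3.5]
opening: 0.036
grip_force: 69.5
```

Emit:
step_arm(
  moves=[
    {"translation": [0, 0, 0.05], "rotation": [0, 0, 0]},
    {"translation": [0, 0, 0.1], "rotation": [0, 0, 0]},
    {"translation": [0, 0.0, 0.15], "rotation": [0, 0, 0]},
    {"translation": [0, 0, 0.15], "rotation": [0, 0, 0]},
    {"translation": [0, 0, 0.15], "rotation": [0, 0, 0]},
    {"translation": [0, 0, 0.15], "rotation": [0, 0, 0]},
  ],
)

```text
t: 7.45
tool_pos: [0.4937, -0.0816, 0.2559]
eef_rot: [0.538, 0.65, -0.343, 0.412]
force: [0.2, -0.3, -2.3]
opening: 0.0363
grip_force: 70.5
```

```bash
python3 look.py w4 canister,0,1 band,0,1; python3 - <<'E'
from plan import *
# refit canister axis from scene camera too
for c in("scene",):
    K,T=cam(c);p,d=manip.snapshot(c);save("s4",p)
    for n in("canister","band"): print(n,[(round(x["p"],2),w(T,x["point"]).round(4)) for x in manip.landmark_of(n,c)[:1]])
E
```

```text
q [-0.852  0.667  0.613  2.073  0.97   0.979 -0.89 ] tcp [ 0.4937 -0.0816  0.2559]
[[-0.0802  0.9828  0.1663]
 [ 0.4164  0.1846 -0.8902]
 [-0.9056 -0.0022 -0.424 ]]
cam [0.4632 0.08   0.2438] [ 0.1833 -0.9761 -0.1163]
canister 0.75 [ 0.492  -0.0618  0.1452]
   0.93 41468 [ 0.4714 -0.2072  0.1497] [ 0.523  -0.044   0.2907]
   rect ((0.5502477288246155, -0.6763175129890442), (0.10323165357112885, 1.3584941625595093), 3.022998571395874) 41373 [ 0.4884 -0.0585  0.2242]
band 0.86 [ 0.4885 -0.0618  0.2044]
   0.83 41641 [ 0.4714 -0.21    0.1488] [ 0.5253 -0.044   0.2907]
   rect ((0.550241231918335, -0.6763159036636353), (0.10328207165002823, 1.3584932088851929), 3.025719404220581) 41507 [ 0.4885 -0.0588  0.224 ]
canister [(0.62, array([ 0.6162, -0.0452, -0.0027]))]
band [(0.74, array([ 0.4886, -0.0633,  0.2053]))]
```

View pics/w4.png

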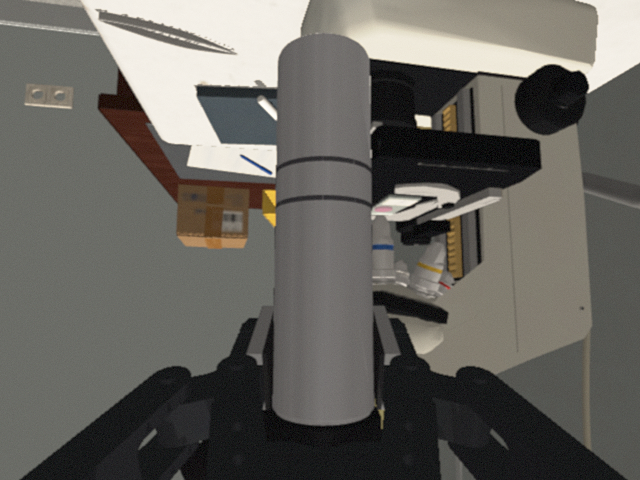

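```bash
cat > fit.py <<'E'
from plan import *
from scipy.optimize import least_squares
def fitcyl(name,x0,r=.019,zl=.15,zh=.24):
    f=np.load(name+".npz"); m=cv2.erode(np.load(name+"_canister.npy").astype(np.uint8),np.ones((7,7)))>0
    q=cloud(f["K"],f["T"],f["d"])[m&(f["d"]>0)]; q=q[(q[:,2]>zl)&(q[:,2]<zh)]; q=q[np.hypot(q[:,0]-x0[0],q[:,1]-x0[1])<.04][::7]
    def res(v):
        u=np.array([v[2],v[3],1]); u/=np.linalg.norm(u); e=q-np.array([v[0],v[1],.2]); return np.linalg.norm(np.cross(e,u),axis=1)-r
    s=least_squares(res,[*x0,0,0],loss="soft_l1",f_scale=.002); return s.x,np.std(s.fun),len(q)
E
python3 - <<'E'
from fit import *
np.set_printoptions(precision=4,suppress=True)
v,sd,n=fitcyl("w4",[.491,-.063]); print(v,sd,n)
s=manip.sense(); Rc=R.from_quat(s["eef_rot"]).as_matrix(); tp=np.array(s["tool_pos"])
foot=np.array([.4913,-.0635,.1476]); 
u=np.array([0,0,1.]); fx=[v[0]-v[2]*.05,v[1]-v[3]*.05]; foot[:2]=fx; print("foot",foot)
pt=Rc.T@(foot+.055*u-tp); print("band in tool",pt, "closing-offset of axis",pt[1])
np.save("bandtool.npy",pt)
by=np.radians(10.6); bx=np.array([np.cos(by),np.sin(by),0]); bm=np.array([np.sin(by),-np.cos(by),0]) # -y block
# rotation taking Z -> bm, closing axis -> bx
Q=R.from_rotvec(-0*bx).as_matrix()
ang=-np.pi/2
M=R.from_rotvec(bx*ang).as_matrix(); print("Z->",M@u,"want",bm)
if (M@u)@bm<0: M=M.T
Rn=M@Rc
B=np.array([.4805,.166,.038])
for h in (.15,.04,0): 
    p=B+[0,0,h]-Rn@pt; print(h,"tcp",p); go(p,Rn)
E
```

```text
[ 0.4902 -0.0644  0.0009 -0.0015] 0.0005086520770324699 2996
foot [ 0.4902 -0.0643  0.1476]
band in tool [ 0.0574 -0.0009  0.0066] closing-offset of axis -0.0009001625490688188
Z-> [-0.184   0.9829 -0.    ] want [ 0.184  -0.9829  0.    ]
0.15 tcp [0.4915 0.1123 0.1698]
tr [-0.0029  0.1944 -0.0876] rot [0.9829 0.184  0.    ] deg 90.0
0.04 tcp [0.4915 0.1123 0.0598]
tr [-0.0029  0.1944 -0.1976] rot [0.9829 0.184  0.    ] deg 90.0
0 tcp [0.4915 0.1123 0.0198]
tr [-0.0029  0.1944 -0.2376] rot [0.9829 0.184  0.    ] deg 90.0
```

Emit:
step_arm(
  moves=[
    {"translation": [0, 0.03, 0.02], "rotation": [0.09, 0.017, 0]},
    {"translation": [-0.003, 0.19, 0.0], "rotation": [0.983, 0.184, 0]},
    {"translation": [-0.003, 0.19, 0.0], "rotation": [0.983, 0.184, 0]},
    {"translation": [-0.003, 0.19, 0.0], "rotation": [0.983, 0.184, 0]},
    {"translation": [-0.003, 0.19, 0.0], "rotation": [0.983, 0.184, 0]},
    {"translation": [-0.003, 0.19, 0.0], "rotation": [0.983, 0.184, 0]},
    {"translation": [-0.003, 0.19, 0.0], "rotation": [0.983, 0.184, 0]},
    {"translation": [-0.003, 0.19, 0.0], "rotation": [0.983, 0.184, 0]},
    {"translation": [-0.003, 0.19, 0.0], "rotation": [0.983, 0.184, 0]},
    {"translation": [-0.003, 0.19, 0.0], "rotation": [0.983, 0.184, 0]},
    {"translation": [-0.003, 0.194, -0.05], "rotation": [0.983, 0.184, 0]},
    {"translation": [-0.003, 0.194, -0.088], "rotation": [0.983, 0.184, 0]},
    {"translation": [-0.003, 0.194, -0.088], "rotation": [0.983, 0.184, 0]},
    {"translation": [-0.003, 0.194, -0.088], "rotation": [0.983, 0.184, 0]},
  ],
)

```text
t: 9.25
tool_pos: [0.4912, 0.1118, 0.1699]
eef_rot: [0.624, 0.751, 0.138, -0.167]
force: [-0.6, 0.5, -1.4]
opening: 0.0364
grip_force: 70.8
```

```bash
python3 look.py w5 vee_block,.028,.042 canister,0,1 band,0,1; python3 - <<'E'
from plan import *
np.set_printoptions(precision=4,suppress=True)
s=manip.sense(); Rc=R.from_quat(s["eef_rot"]).as_matrix(); tp=np.array(s["tool_pos"]); pt=np.load("bandtool.npy")
print("band now",tp+Rc@pt,"rot err: axis", Rc@np.linalg.inv(Rt(10.6,115))@np.array([0.184,-.983,0]))
for c in("scene","top"):
    K,T=cam(c);p,d=manip.snapshot(c);save(c+"5",p)
    for n in("canister","band","vee_block"): print(c,n,[(round(x["p"],2),w(T,x["point"]).round(4)) for x in manip.landmark_of(n,c)[:1]])
E
```

```text
q [-0.013  0.524  0.001  1.917 -0.577  0.87   0.586] tcp [0.4912 0.1118 0.1699]
[[-0.1654  0.983  -0.0795]
 [ 0.8909  0.1835  0.4154]
 [ 0.423  -0.0021 -0.9061]]
cam [0.4888 0.1258 0.3345] [-0.0227  0.1129 -0.9934]
canister 0.66 [0.4719 0.2189 0.187 ]
   0.59 41129 [0.4575 0.0792 0.0017] [0.5118 0.2188 0.2078]
   rect ((0.4775931239128113, 0.18597596883773804), (0.09999117255210876, 0.3491719365119934), 10.395939826965332) 41028 [0.485  0.1444 0.1978]
band 0.94 [0.4816 0.1688 0.191 ]
   0.56 41421 [0.457  0.0792 0.0014] [0.5119 0.2196 0.2079]
   rect ((0.47716936469078064, 0.186192125082016), (0.09923559427261353, 0.3497500717639923), 10.395939826965332) 41292 [0.485  0.1445 0.1974]
band now [0.481  0.166  0.1894] rot err: axis [ 0.1844 -0.9829  0.0005]
scene canister [(0.63, array([0.4702, 0.2148, 0.1862]))]
scene band [(0.66, array([0.4798, 0.1634, 0.1894]))]
scene vee_block [(0.65, array([0.4823, 0.1659, 0.003 ]))]
top canister [(0.85, array([0.4758, 0.2183, 0.1878]))]
top band [(0.93, array([0.4882, 0.1618, 0.1901]))]
top vee_block [(0.78, array([ 0.4791,  0.1651, -0.0008]))]
```

View pics/w5.png

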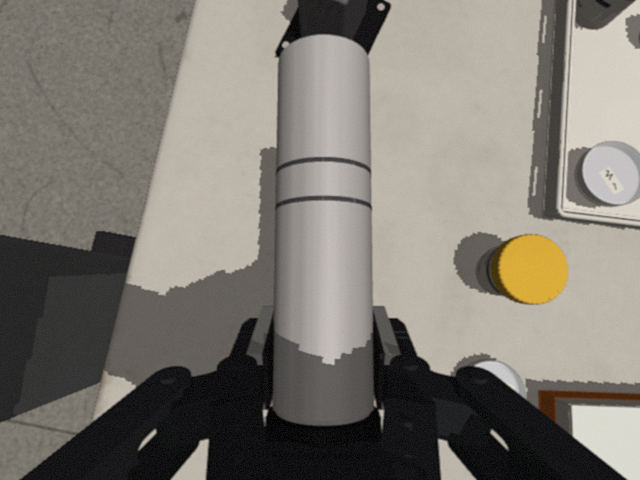

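The canister is level and over the vee, with the rings at rows 160 and 198. I'll lower it to about 9 mm above its seat, then go slowly while watching the force.

Emit:
step_arm(
  moves=[
    {"translation": [0, 0, -0.04], "rotation": [0, 0, 0]},
    {"translation": [0, 0, -0.08], "rotation": [0, 0, 0]},
    {"translation": [0, 0, -0.11], "rotation": [0, 0, 0]},
    {"translation": [0, 0, -0.13], "rotation": [0, 0, 0]},
    {"translation": [0, 0, -0.14], "rotation": [0, 0, 0]},
    {"translation": [0, 0, -0.144], "rotation": [0, 0, 0]},
    {"translation": [0, 0, -0.144], "rotation": [0, 0, 0]},
    {"translation": [0, 0, -0.144], "rotation": [0, 0, 0]},
  ],
)

```text
t: 10.8
tool_pos: [0.4923, 0.112, 0.0267]
eef_rot: [0.624, 0.751, 0.139, -0.166]
force: [0.3, 0.3, -1.0]
opening: 0.0361
grip_force: 71.3
```

Emit:
step_arm(
  moves=[
    {"translation": [0, 0, -0.001], "rotation": [0, 0, 0]},
    {"translation": [0, 0, -0.002], "rotation": [0, 0, 0]},
    {"translation": [0, 0, -0.003], "rotation": [0, 0, 0]},
    {"translation": [0, 0, -0.004], "rotation": [0, 0, 0]},
    {"translation": [0, 0, -0.004], "rotation": [0, 0, 0]},
  ],
)

```text
t: 11.3
tool_pos: [0.491, 0.1122, 0.0222]
eef_rot: [0.624, 0.751, 0.138, -0.167]
force: [-0.4, -0.1, 2.6]
opening: 0.0363
grip_force: 71.4
```

Emit:
step_arm(
  moves=[
    {"translation": [0, 0, -0.001], "rotation": [0, 0, 0]},
    {"translation": [0, 0, -0.001], "rotation": [0, 0, 0]},
    {"translation": [0, 0, -0.001], "rotation": [0, 0, 0]},
  ],
)

```text
t: 11.6
tool_pos: [0.4911, 0.1121, 0.0218]
eef_rot: [0.624, 0.751, 0.139, -0.167]
force: [-2.0, -2.9, 6.8]
opening: 0.0363
grip_force: 72.1
```

```bash
python3 - <<'E'
from h import *
for i in range(3):
    s=manip.sense(); print(s["force"].round(2),s["ft_torque"].round(3),s["tool_pos"].round(4)); manip.snapshot("top")
E
```

```text
[-2.   -2.87  6.76] [-0.137  0.406  0.326] [0.4911 0.1121 0.0218]
[-2.03 -2.94  6.96] [-0.065  0.413  0.287] [0.4911 0.1121 0.0218]
[-2.28 -2.54  7.27] [-0.149  0.38   0.357] [0.4911 0.1121 0.0217]
```

Contact is on the +x flank, so I'll shift along -x to centre it.

Emit:
step_arm(
  moves=[
    {"translation": [-0.001, 0, -0.0003], "rotation": [0, 0, 0]},
    {"translation": [-0.0015, -0.0003, -0.001], "rotation": [0, 0, 0]},
    {"translation": [-0.0015, -0.0003, -0.001], "rotation": [0, 0, 0]},
    {"translation": [-0.0015, -0.0003, -0.001], "rotation": [0, 0, 0]},
  ],
)

```text
t: 12.15
tool_pos: [0.4901, 0.1122, 0.0208]
eef_rot: [0.624, 0.751, 0.139, -0.167]
force: [-1.7, -1.6, 8.3]
opening: 0.0361
grip_force: 71.9
```

```bash
python3 - <<'E'
from h import *
for i in range(2):
    s=manip.sense(); print(s["force"].round(2),s["ft_torque"].round(3),s["tool_pos"].round(4)); manip.snapshot("top")
E
```

```text
[-1.7  -1.63  8.28] [0.012 0.372 0.196] [0.4901 0.1122 0.0208]
[-1.49 -2.53  8.  ] [0.081 0.325 0.231] [0.4901 0.1121 0.0208]
```

Emit:
step_arm(
  moves=[
    {"translation": [-0.001, 0, -0.0008], "rotation": [0, 0, 0]},
    {"translation": [-0.001, 0, -0.0008], "rotation": [0, 0, 0]},
    {"translation": [-0.001, 0, -0.0008], "rotation": [0, 0, 0]},
  ],
  grip_force=20,
)

```text
t: 12.55
tool_pos: [0.4901, 0.1121, 0.0206]
eef_rot: [0.624, 0.751, 0.14, -0.166]
force: [-0.9, -1.9, 11.8]
opening: 0.0362
grip_force: 72.3
```

Emit:
step_arm(
  moves=[
    {"translation": [0, 0, 0], "rotation": [0, 0, 0]},
    {"translation": [0, 0, 0], "rotation": [0, 0, 0]},
    {"translation": [0, 0, 0], "rotation": [0, 0, 0]},
  ],
  claw=0.55,
)

```text
t: 12.85
tool_pos: [0.489, 0.1117, 0.0187]
eef_rot: [0.624, 0.751, 0.138, -0.167]
force: [0.3, 0.0, 0.6]
opening: 0.0471
grip_force: 0.0
```

Emit:
step_arm(
  moves=[
    {"translation": [0, 0, 0], "rotation": [0, 0, 0]},
    {"translation": [0, 0, 0], "rotation": [0, 0, 0]},
    {"translation": [0, 0, 0], "rotation": [0, 0, 0]},
    {"translation": [0, 0, 0], "rotation": [0, 0, 0]},
  ],
  claw=1,
)

```text
t: 13.25
tool_pos: [0.489, 0.1117, 0.0189]
eef_rot: [0.624, 0.751, 0.138, -0.167]
force: [-0.1, -0.1, 0.3]
opening: 0.0854
grip_force: 0.0
```

Emit:
step_arm(
  moves=[
    {"translation": [0.003, -0.017, 0.036], "rotation": [0, 0, 0]},
    {"translation": [0.007, -0.037, 0.081], "rotation": [0, 0, 0]},
    {"translation": [0.01, -0.056, 0.122], "rotation": [0, 0, 0]},
    {"translation": [0.012, -0.06, 0.165], "rotation": [-0.06, -0.011, 0]},
    {"translation": [0, -0.04, 0.2], "rotation": [-0.15, -0.028, 0]},
    {"translation": [-0.01, -0.02, 0.24], "rotation": [-0.24, -0.045, 0]},
    {"translation": [-0.02, -0.01, 0.28], "rotation": [-0.273, -0.051, 0]},
    {"translation": [-0.02, -0.01, 0.28], "rotation": [-0.273, -0.051, 0]},
    {"translation": [-0.02, -0.01, 0.28], "rotation": [-0.273, -0.051, 0]},
    {"translation": [-0.02, -0.01, 0.28], "rotation": [-0.273, -0.051, 0]},
  ],
)

```text
t: 14.25
tool_pos: [0.4683, 0.1003, 0.2978]
eef_rot: [0.64, 0.768, -0.001, -0.001]
force: [-0.0, -0.7, -0.5]
opening: 0.0852
grip_force: 0.0
```

```bash
python3 look.py w6 canister,0.045,.07 band,0,1 gauge,.15,.18 holder,.07,.085; python3 - <<'E'
from fit import *
np.set_printoptions(precision=4,suppress=True)
f=np.load("w6.npz"); C=cloud(f["K"],f["T"],f["d"]); m=cv2.erode(np.load("w6_canister.npy").astype(np.uint8),np.ones((5,5)))>0
q=C[m&(f["d"]>0)]; q=q[(q[:,2]>.04)&(q[:,2]<.065)]
by=np.radians(10.6); yb=np.array([-np.sin(by),np.cos(by),0]); c0=np.array([.4805,.166,.038])
sy=(q-c0)@yb; q=q[(sy<.07)&(sy>-.07)][::5]
def res(v):
    u=np.array([v[2],1,v[3]]); u/=np.linalg.norm(u); return np.linalg.norm(np.cross(q-np.array([v[0],.166,v[1]]),u),axis=1)-.019
s=least_squares(res,[.48,.038,-.187,0],loss="soft_l1",f_scale=.001); v=s.x; print("axis at y=.166: x,z",v[:2],"yaw",np.degrees(np.arctan(-v[2])),"pitch",np.degrees(v[3]),len(q),np.std(s.fun))
# ring positions along axis from dark lines on top line
p=cv2.imread("pics/w6.png",0).astype(float); T=f["T"];K=f["K"]; Ti=np.linalg.inv(T)
u=np.array([v[2],1,v[3]]);u/=np.linalg.norm(u)
ss=np.arange(-.1,.08,.0005); pr=[]
for a in ss:
    P=np.array([v[0],.166,v[1]])+a*u+np.array([0,0,.019]); c=Ti[:3,:3]@P+Ti[:3,3]; x=K@c/c[2]; pr.append(p[int(round(x[1]))%480,int(round(x[0]))-3:int(round(x[0]))+4].mean())
pr=np.array(pr); print("dark", [(round(ss[i],4),int(pr[i])) for i in range(2,len(ss)-2) if pr[i]==pr[max(0,i-8):i+9].min() and pr[max(0,i-8):i+9].max()-pr[i]>15])
K,T=cam("top");pp,d=manip.snapshot("top")
for n in("canister","band"): print("top",n,[(round(x["p"],2),w(T,x["point"]).round(4)) for x in manip.landmark_of(n,"top")[:1]])
K,T=cam("scene");pp,d=manip.snapshot("scene")
for n in("canister","band"): print("scene",n,[(round(x["p"],2),w(T,x["point"]).round(4)) for x in manip.landmark_of(n,"scene")[:1]])
E
```

```text
q [-0.442  0.287  0.246  1.799 -0.079  1.068  0.014] tcp [0.4683 0.1003 0.2978]
[[-0.1812  0.9834 -0.0026]
 [ 0.9834  0.1812 -0.0007]
 [-0.0002 -0.0027 -1.    ]]
cam [0.4537 0.1811 0.4414] [ 0.0553 -0.3112 -0.9487]
canister 0.93 [0.4706 0.2228 0.0377]
   0.89 6333 [0.4551 0.0699 0.0004] [0.5143 0.219  0.0591]
   rect ((0.4829064905643463, 0.1449657380580902), (0.040140099823474884, 0.14969415962696075), 10.689739227294922) 5334 [0.4822 0.1489 0.0547]
band 0.85 [0.4806 0.17   0.0369]
   0.92 6280 [0.4552 0.0709 0.0004] [0.5144 0.2185 0.0592]
   rect ((0.4879404306411743, 0.1393367201089859), (0.04968060180544853, 0.17543518543243408), 10.596782684326172) 6211 [0.4824 0.1483 0.0501]
   0.63 1346 [ 0.5091 -0.0765 -0.    ] [0.6389 0.1135 0.313 ]
axis at y=.166: x,z [0.4796 0.0389] yaw 10.750400520570253 pitch 0.050481133740442385 814 0.0007169997918220975
dark [(np.float64(-0.0935), 21), (np.float64(-0.093), 21), (np.float64(-0.086), 17), (np.float64(-0.0855), 17), (np.float64(-0.008), 105), (np.float64(0.006), 110), (np.float64(0.0065), 110), (np.float64(0.0545), 93), (np.float64(0.055), 93)]
top canister [(0.63, array([0.4697, 0.2156, 0.0411]))]
top band [(0.66, array([0.4861, 0.1631, 0.0405]))]
scene canister [(0.83, array([0.4705, 0.2153, 0.0376]))]
scene band [(0.85, array([0.4799, 0.1646, 0.0372]))]
```

View pics/w6.png

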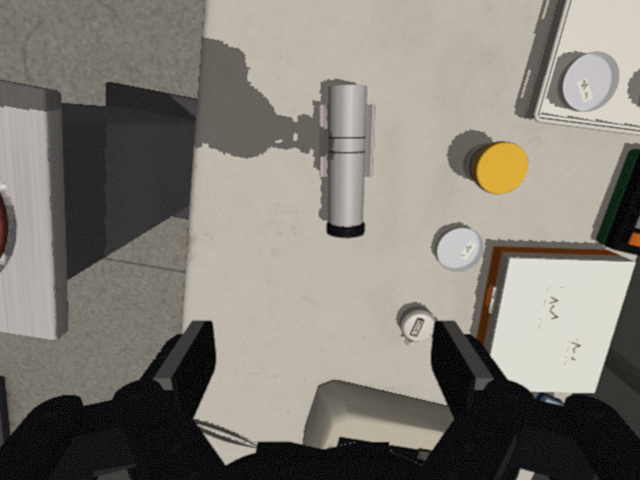

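The canister lies seated in the vee with its axis 38.9 mm up and its rings centred over the block. The band is at about (0.4797, 0.1652). Next I'll take a closer look at the gauge.

Emit:
step_arm(
  moves=[
    {"translation": [-0.016, 0.18, 0.0], "rotation": [0, 0, -0.277]},
    {"translation": [-0.016, 0.18, 0.0], "rotation": [0, 0, -0.277]},
    {"translation": [-0.016, 0.18, 0.0], "rotation": [0, 0, -0.277]},
    {"translation": [-0.016, 0.18, 0.0], "rotation": [0, 0, -0.277]},
    {"translation": [-0.016, 0.18, 0.0], "rotation": [0, 0, -0.277]},
    {"translation": [-0.016, 0.18, 0.0], "rotation": [0, 0, -0.277]},
    {"translation": [-0.016, 0.18, 0.0], "rotation": [0, 0, -0.277]},
  ],
)

```text
t: 15.7
tool_pos: [0.4534, 0.2801, 0.299]
eef_rot: [0.791, 0.612, -0.0, 0.0]
force: [0.5, -0.6, 0.4]
opening: 0.0851
grip_force: 0.0
```

```bash
python3 look.py w7 gauge,.155,.17 holder,.07,.085; python3 - <<'E'
from plan import *
A=Rt(-14.3,90); go([.4525,.3675,.23],A)
K,T=cam("top");pp,d=manip.snapshot("top");C=cloud(K,T,d)
E
```

```text
q [-0.784  0.376  0.273  1.664 -0.109  1.117 -0.734] tcp [0.4534 0.2801 0.299 ]
[[ 0.2501  0.9682  0.0004]
 [ 0.9682 -0.2501 -0.0009]
 [-0.0008  0.0006 -1.    ]]
cam [0.4734 0.3597 0.4425] [-0.0781 -0.3066 -0.9486]
gauge 0.65 [0.4563 0.3702 0.015 ]
   0.91 2342 [0.4209 0.349  0.0089] [0.4675 0.3969 0.1642]
   rect ((0.45205602049827576, 0.36939388513565063), (0.03495015576481819, 0.024247515946626663), 75.29365539550781) 1780 [0.4526 0.3695 0.1624]
holder 0.64 [ 0.4497  0.3677 -0.0013]
   0.71 5563 [0.408  0.3202 0.0001] [0.4974 0.4187 0.1615]
   rect ((0.45212143659591675, 0.3694770634174347), (0.05410930514335632, 0.04145233333110809), 75.38493347167969) 972 [0.4603 0.3665 0.0767]
tr [-0.0009  0.087  -0.0692] rot [-0.0001  0.0002  0.0021] deg 0.2
```

View pics/w7.png

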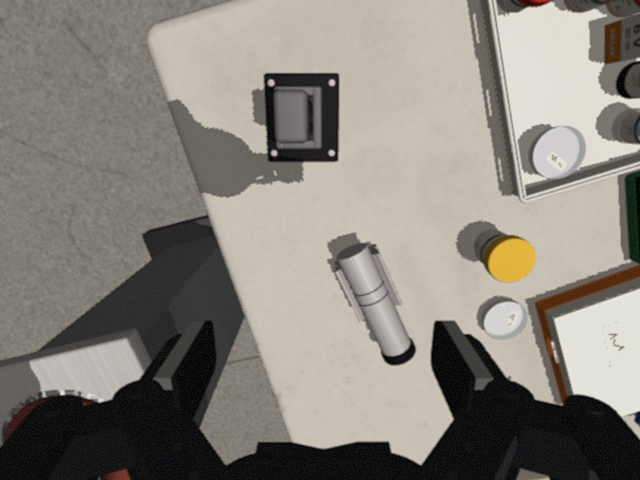

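The gauge is at (295,115) in the picture, square to the closing axis. All measurements agree on about (0.452, 0.3685). Going over it and down.

Emit:
step_arm(
  moves=[
    {"translation": [-0.001, 0.045, 0], "rotation": [0, 0, 0]},
    {"translation": [-0.001, 0.0885, -0.02], "rotation": [0, 0, 0]},
    {"translation": [-0.001, 0.0885, -0.06], "rotation": [0, 0, 0]},
    {"translation": [-0.001, 0.0885, -0.09], "rotation": [0, 0, 0]},
    {"translation": [-0.001, 0.0885, -0.09], "rotation": [0, 0, 0]},
    {"translation": [-0.001, 0.0885, -0.12], "rotation": [0, 0, 0]},
    {"translation": [-0.001, 0.0885, -0.15], "rotation": [0, 0, 0]},
    {"translation": [-0.001, 0.0885, -0.175], "rotation": [0, 0, 0]},
    {"translation": [-0.001, 0.0885, -0.192], "rotation": [0, 0, 0]},
    {"translation": [-0.001, 0.0885, -0.192], "rotation": [0, 0, 0]},
    {"translation": [-0.001, 0.0885, -0.192], "rotation": [0, 0, 0]},
  ],
)

```text
t: 17.1
tool_pos: [0.4533, 0.3706, 0.1087]
eef_rot: [0.79, 0.613, 0.002, -0.0]
force: [0.2, -0.5, -0.3]
opening: 0.0852
grip_force: 0.0
```

Emit:
step_arm(
  moves=[
    {"translation": [0, 0, 0], "rotation": [0, 0, 0]},
    {"translation": [0, 0, 0], "rotation": [0, 0, 0]},
    {"translation": [0, 0, 0], "rotation": [0, 0, 0]},
    {"translation": [0, 0, 0], "rotation": [0, 0, 0]},
    {"translation": [0, 0, 0], "rotation": [0, 0, 0]},
    {"translation": [0, 0, 0], "rotation": [0, 0, 0]},
    {"translation": [0, 0, 0], "rotation": [0, 0, 0]},
    {"translation": [0, 0, 0], "rotation": [0, 0, 0]},
    {"translation": [0, 0, 0], "rotation": [0, 0, 0]},
  ],
  claw=0,
  grip_force=50,
)

```text
t: 18.0
tool_pos: [0.4525, 0.3704, 0.1075]
eef_rot: [0.79, 0.613, 0.001, 0.0]
force: [-0.4, 0.2, 5.8]
opening: 0.0236
grip_force: 50.7
```

Emit:
step_arm(
  moves=[
    {"translation": [0, 0, 0.02], "rotation": [0, 0, 0]},
    {"translation": [0, 0, 0.04], "rotation": [0, 0, 0]},
    {"translation": [0, 0, 0.065], "rotation": [0, 0, 0]},
    {"translation": [0, 0, 0.095], "rotation": [0, 0, 0]},
    {"translation": [0, 0, 0.12], "rotation": [0, 0, 0]},
    {"translation": [0, 0, 0.12], "rotation": [0, 0, 0]},
    {"translation": [0, 0, 0.12], "rotation": [0, 0, 0]},
  ],
)

```text
t: 18.7
tool_pos: [0.451, 0.3698, 0.2258]
eef_rot: [0.79, 0.613, -0.001, -0.0]
force: [-0.1, -0.7, -0.9]
opening: 0.0234
grip_force: 51.0
```

```bash
python3 look.py w8 gauge,0,1 gauge_foot,0,1; python3 - <<'E'
from h import *
for c in("scene","top"):
    K,T=cam(c);p,d=manip.snapshot(c);save(c+"8",p);C=cloud(K,T,d)
    for n in("gauge","gauge_foot"): print(c,n,[(round(x["p"],2),w(T,x["point"]).round(4)) for x in manip.landmark_of(n,c)[:1]])
E
```

```text
q [-0.875  0.524  0.239  1.636 -0.141  1.001 -0.841] tcp [0.451  0.3698 0.2258]
[[ 0.2479  0.9688 -0.002 ]
 [ 0.9688 -0.2479 -0.0011]
 [-0.0016 -0.0017 -1.    ]]
cam [0.4711 0.4494 0.3692] [-0.0797 -0.307  -0.9484]
gauge 0.67 [0.4522 0.3717 0.1322]
   0.94 14706 [0.4367 0.34   0.0499] [0.4651 0.3884 0.2821]
   rect ((0.4164290428161621, 0.23651576042175293), (0.3119775354862213, 0.10131939500570297), 75.0836410522461) 14672 [0.4524 0.3775 0.2523]
gauge_foot 0.65 [0.4546 0.3686 0.133 ]
   0.68 348 [0.4358 0.3479 0.05  ] [0.4621 0.3874 0.1757]
   rect ((0.4515768885612488, 0.3683571219444275), (0.03685429319739342, 0.027226749807596207), 74.99283599853516) 348 [0.4525 0.3739 0.1262]
scene gauge [(0.68, array([0.4513, 0.3683, 0.1263]))]
scene gauge_foot [(0.64, array([0.4515, 0.3668, 0.1367]))]
top gauge [(0.75, array([0.4548, 0.3629, 0.1312]))]
top gauge_foot [(0.37, array([ 0.6215, -0.0403, -0.0018]))]
```

View pics/w8.png

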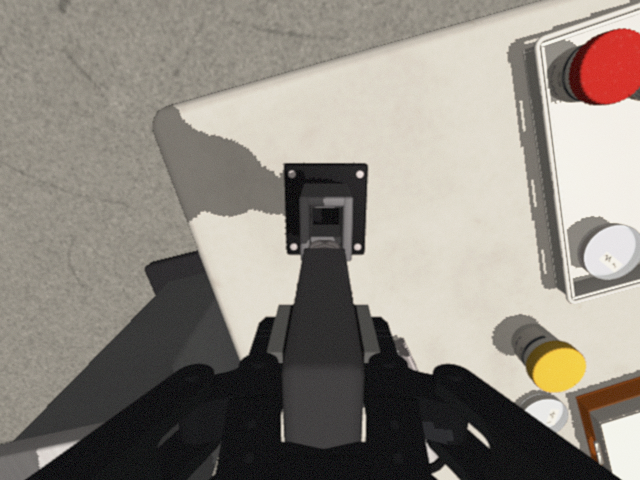

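The gauge is out of its pocket and upright, with its foot near (322,240) and the pocket empty. Next I'll measure its offset along the pads and work out the move to the band.

```bash
python3 - <<'E'
from plan import *
np.set_printoptions(precision=4,suppress=True)
f=np.load("w8.npz"); C=cloud(f["K"],f["T"],f["d"]); m=np.load("w8_gauge.npy")&(f["d"]>0)
s=manip.sense(); Rc=R.from_quat(s["eef_rot"]).as_matrix(); tp=np.array(s["tool_pos"])
L=(C[m]-tp)@Rc  # tool coords
t=L[(L[:,2]<-.035)]; print("z<-.035",len(t),np.percentile(t,[2,50,98],0))
top=L[(L[:,2]<-.05)&(L[:,2]>-.065)&(abs(L[:,0])<.03)]; print("top",len(top)); 
if len(top)>20: print(np.percentile(top,[1,50,99],0))
for lo,hi in((-.04,-.02),(-.02,0),(0,.02),(.02,.04),(.04,.056)):
    b=L[(L[:,2]>lo)&(L[:,2]<hi)&(abs(L[:,1])<.012)&(L[:,0]<.03)]
    if len(b): print("front face",lo,len(b),np.percentile(b[:,0],[25,50,75]),np.percentile(b[:,1],[2,98]))
band=np.array([.4797,.1652])
Rn=Rt(10.75,90)
for off in (0,-.0015,-.002):
    p=np.r_[band,.30]-Rn@np.array([off,0,0]); print(off,p); go(p,Rn)
E
```

```text
z<-.035 8576 [[-0.0088 -0.0127 -0.0552]
 [ 0.01   -0.0015 -0.0537]
 [ 0.017   0.0096 -0.0365]]
top 6497
[[-0.0096 -0.013  -0.0554]
 [ 0.0056 -0.0015 -0.054 ]
 [ 0.0168  0.01   -0.0503]]
front face -0.04 1984 [0.0161 0.0164 0.0167] [-0.0116  0.0098]
front face -0.02 1298 [0.0161 0.0164 0.0166] [-0.0115  0.01  ]
front face 0 888 [0.0161 0.0163 0.0165] [-0.0116  0.0096]
front face 0.02 648 [0.016  0.0162 0.0164] [-0.0115  0.0099]
front face 0.04 364 [0.016  0.0162 0.0164] [-0.0115  0.0099]
0 [0.4797 0.1652 0.3   ]
tr [ 0.0277 -0.2049  0.0732] rot [ 0.     -0.      0.2792] deg 25.1
-0.0015 [0.4794 0.1667 0.3   ]
tr [ 0.0275 -0.2034  0.0732] rot [ 0.     -0.      0.2792] deg 25.1
-0.002 [0.4793 0.1672 0.3   ]
tr [ 0.0274 -0.2029  0.0732] rot [ 0.     -0.      0.2792] deg 25.1
```

Emit:
step_arm(
  moves=[
    {"translation": [0.005, -0.04, 0.01], "rotation": [0, 0, 0.05]},
    {"translation": [0.011, -0.08, 0.01], "rotation": [0, 0, 0.12]},
    {"translation": [0.017, -0.12, 0.01], "rotation": [0, 0, 0.2]},
    {"translation": [0.023, -0.16, 0], "rotation": [0, 0, 0.26]},
    {"translation": [0.027, -0.19, -0.02], "rotation": [0, 0, 0.279]},
    {"translation": [0.0287, -0.2026, -0.036], "rotation": [0, 0, 0.279]},
    {"translation": [0.0287, -0.2026, -0.036], "rotation": [0, 0, 0.279]},
    {"translation": [0.0287, -0.2026, -0.036], "rotation": [0, 0, 0.279]},
    {"translation": [0.0287, -0.2026, -0.036], "rotation": [0, 0, 0.279]},
  ],
)

```text
t: 20.15
tool_pos: [0.4812, 0.1697, 0.192]
eef_rot: [0.637, 0.771, 0.001, 0.0]
force: [0.4, 1.2, -1.7]
opening: 0.0235
grip_force: 50.8
```

```bash
python3 look.py w9 canister,0.045,.07 band,0,1 gauge_foot,0,1; python3 - <<'E'
from h import *
for c in("scene","top"):
    K,T=cam(c);p,d=manip.snapshot(c);save(c+"9",p)
    for n in("gauge_foot","gauge","band"): print(c,n,[(round(x["p"],2),w(T,x["point"]).round(4)) for x in manip.landmark_of(n,c)[:1]])
p=cv2.imread("pics/scene9.png"); a=cv2.resize(p[170:330,230:370],None,fx=2.8,fy=2.8,interpolation=cv2.INTER_CUBIC)
q=cv2.imread("pics/w9.png")[60:320,220:430]; q=cv2.resize(q,(int(210*a.shape[0]/260),a.shape[0]))
cv2.imwrite("pics/c9.png",np.hstack([a,q])); print(a.shape,q.shape)
E
```

```text
q [-0.479  0.448  0.141  1.88  -0.085  0.817 -0.104] tcp [0.4812 0.1697 0.192 ]
[[-0.189   0.982   0.002 ]
 [ 0.982   0.189   0.0021]
 [ 0.0016  0.0024 -1.    ]]
cam [0.4653 0.2499 0.3357] [ 0.0622 -0.3081 -0.9493]
canister 0.81 [0.4698 0.2219 0.0391]
   0.87 4343 [0.4539 0.1507 0.0012] [0.4968 0.22   0.1044]
   rect ((0.4770677983760834, 0.17941652238368988), (0.03621179983019829, 0.08040124177932739), 10.602224349975586) 3527 [0.4745 0.1911 0.0543]
band 0.97 [0.4817 0.1687 0.0428]
   0.69 4284 [0.4537 0.1535 0.0015] [0.4974 0.2198 0.103 ]
   rect ((0.477133572101593, 0.1813967525959015), (0.04585163667798042, 0.07690484821796417), 11.648153305053711) 4271 [0.4745 0.1915 0.0521]
gauge_foot 0.51 [0.484  0.1691 0.1012]
   0.73 364 [0.4702 0.1598 0.0513] [0.4944 0.1876 0.142 ]
   rect ((0.4805833697319031, 0.17324198782444), (0.02613143064081669, 0.027863049879670143), 11.134654998779297) 364 [0.4799 0.1771 0.1017]
scene gauge_foot [(0.77, array([0.4826, 0.165 , 0.1012]))]
scene gauge [(0.82, array([0.4799, 0.1659, 0.0928]))]
scene band [(0.93, array([0.4798, 0.1667, 0.0409]))]
top gauge_foot []
top gauge []
top band []
(448, 392, 3) (448, 361, 3)
```

View pics/c9.png

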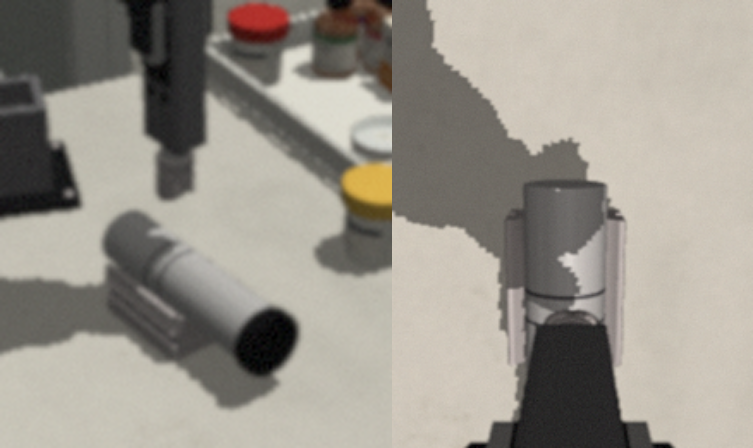

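```bash
cat > rel.py <<'E'
from fit import *
import sys
np.set_printoptions(precision=4,suppress=True)
n=sys.argv[1]; s=manip.sense(); print(s["tool_pos"],s["force"].round(2))
f=np.load(n+".npz"); C=cloud(f["K"],f["T"],f["d"]); m=cv2.erode(np.load(n+"_canister.npy").astype(np.uint8),np.ones((5,5)))>0
T=f["T"];K=f["K"]; Ti=np.linalg.inv(T)
q=C[m&(f["d"]>0)]; q=q[(q[:,2]>.042)&(q[:,2]<.062)&(q[:,1]>.18)]
def res(v):
    u=np.array([v[2],1,v[3]]); u/=np.linalg.norm(u); return np.linalg.norm(np.cross(q-np.array([v[0],.19,v[1]]),u),axis=1)-.019
v=least_squares(res,[.476,.038,-.187,0],loss="soft_l1",f_scale=.001).x; u=np.array([v[2],1,v[3]]); print("x at .166",v[0]-.024*v[2],"z",v[1]-.024*v[3],"yaw",np.degrees(np.arctan(-v[2])),"pitch",np.degrees(v[3]),len(q))
p=cv2.imread(f"pics/{n}.png",0)
for lat in(-.006,0,.006):
    ys=np.arange(.15,.225,.0005); pr=[]
    for a in ys:
        P=np.array([v[0],.19,v[1]])+(a-.19)*u+np.array([lat,0,np.sqrt(.019**2-lat**2)]); c=Ti[:3,:3]@P+Ti[:3,3]; x=K@c/c[2]; pr.append(float(p[int(round(x[1])),int(round(x[0]))]))
    print(lat,[int(k) for k in pr[::2]])
E
python3 rel.py w9
```

```text
[0.4807 0.1675 0.191 ] [-0.1  -0.07 -1.78]
x at .166 0.479552110256922 z 0.03906869650958334 yaw 10.487527321352777 pitch -0.3574213590633718 2301
-0.006 [42, 38, 45, 42, 42, 42, 41, 38, 56, 81, 89, 78, 74, 103, 145, 99, 90, 93, 98, 89, 63, 49, 70, 93, 98, 94, 95, 93, 95, 96, 91, 93, 92, 96, 94, 95, 97, 95, 97, 93, 95, 94, 93, 96, 93, 96, 94, 96, 98, 93, 96, 95, 92, 97, 94, 98, 94, 97, 94, 96, 96, 98, 96, 94, 99, 93, 95, 95, 75, 66, 67, 85, 102, 105, 111, 108]
0 [36, 40, 39, 35, 36, 37, 31, 41, 40, 39, 62, 81, 72, 76, 85, 72, 71, 85, 105, 105, 105, 81, 57, 92, 102, 103, 101, 104, 104, 102, 102, 102, 104, 104, 104, 116, 179, 201, 203, 204, 200, 161, 126, 104, 106, 105, 104, 105, 105, 106, 104, 106, 103, 103, 106, 104, 105, 103, 101, 104, 107, 105, 106, 102, 107, 107, 106, 104, 104, 89, 67, 69, 84, 104, 107, 107]
0.006 [41, 38, 38, 36, 42, 37, 37, 37, 40, 36, 40, 64, 80, 74, 74, 72, 56, 83, 195, 201, 196, 195, 114, 103, 158, 104, 96, 99, 111, 158, 134, 115, 174, 195, 197, 200, 200, 202, 201, 200, 201, 201, 148, 118, 158, 100, 103, 100, 101, 103, 101, 97, 100, 102, 99, 104, 99, 100, 103, 101, 104, 101, 102, 102, 103, 102, 106, 104, 106, 103, 87, 72, 66, 83, 98, 110]
```

Emit:
step_arm(
  moves=[
    {"translation": [-0.0005, 0, -0.02], "rotation": [0, 0, 0]},
    {"translation": [-0.0005, 0, -0.032], "rotation": [0, 0, 0]},
    {"translation": [-0.0005, 0, -0.037], "rotation": [0, 0, 0]},
    {"translation": [-0.0005, 0, -0.037], "rotation": [0, 0, 0]},
    {"translation": [-0.0005, 0, -0.037], "rotation": [0, 0, 0]},
    {"translation": [-0.0005, 0, -0.037], "rotation": [0, 0, 0]},
  ],
)

```text
t: 21.5
tool_pos: [0.4807, 0.1677, 0.1547]
eef_rot: [0.638, 0.77, 0.001, 0.0]
force: [0.4, -0.1, -1.8]
opening: 0.0235
grip_force: 50.6
```

Emit:
step_arm(
  moves=[
    {"translation": [0, 0, -0.001], "rotation": [0, 0, 0]},
    {"translation": [0, 0, -0.002], "rotation": [0, 0, 0]},
    {"translation": [0, 0, -0.003], "rotation": [0, 0, 0]},
    {"translation": [0, 0, -0.004], "rotation": [0, 0, 0]},
    {"translation": [0, 0, -0.005], "rotation": [0, 0, 0]},
    {"translation": [0, 0, -0.005], "rotation": [0, 0, 0]},
    {"translation": [0, 0, -0.005], "rotation": [0, 0, 0]},
  ],
)

```text
t: 22.2
tool_pos: [0.4802, 0.1675, 0.1491]
eef_rot: [0.638, 0.77, 0.0, -0.0]
force: [0.5, -0.9, -0.4]
opening: 0.0231
grip_force: 51.0
```

Emit:
step_arm(
  moves=[
    {"translation": [0, 0, -0.001], "rotation": [0, 0, 0]},
    {"translation": [0, 0, -0.002], "rotation": [0, 0, 0]},
    {"translation": [0, 0, -0.003], "rotation": [0, 0, 0]},
    {"translation": [0, 0, -0.0035], "rotation": [0, 0, 0]},
    {"translation": [0, 0, -0.0035], "rotation": [0, 0, 0]},
    {"translation": [0, 0, -0.0035], "rotation": [0, 0, 0]},
  ],
)

```text
t: 22.8
tool_pos: [0.4802, 0.1676, 0.1457]
eef_rot: [0.638, 0.77, 0.0, -0.0]
force: [-1.4, 0.6, 3.4]
opening: 0.0232
grip_force: 51.5
```

```bash
python3 look.py w10 canister,0.045,.07; python3 rel.py w10 | head -2; python3 - <<'E'
from h import *
fs=[]
for i in range(6):
    s=manip.sense(); fs.append(np.r_[s["force"],s["ft_torque"],s["tool_pos"]])
    if i<1: K,T=cam("scene");p,d=manip.snapshot("scene");save("s10",p); print([(n,round(x["p"],2),w(T,x["point"]).round(4)) for n in("gauge_foot","gauge","band") for x in manip.landmark_of(n,"scene")[:1]])
    else: manip.snapshot("top")
print(np.mean(fs,0).round(4))
a=cv2.resize(cv2.imread("pics/s10.png")[170:330,230:370],None,fx=2.8,fy=2.8,interpolation=cv2.INTER_CUBIC)
q=cv2.imread("pics/w10.png")[60:320,220:430]; q=cv2.resize(q,(361,448))
cv2.imwrite("pics/c10.png",np.hstack([a,q]))
E
```

```text
q [-0.468  0.512  0.13   1.935 -0.099  0.701 -0.091] tcp [0.4802 0.1676 0.1457]
[[-0.1864  0.9825  0.0002]
 [ 0.9825  0.1864  0.0003]
 [ 0.0003  0.0003 -1.    ]]
cam [0.4648 0.2482 0.2893] [ 0.0597 -0.3099 -0.9489]
canister 0.59 [0.4693 0.2209 0.036 ]
   0.71 5487 [0.4531 0.1533 0.0008] [0.4979 0.2202 0.0987]
   rect ((0.47658494114875793, 0.18214759230613708), (0.036276429891586304, 0.07514810562133789), 10.967711448669434) 4220 [0.4737 0.1956 0.0542]
[0.4802 0.1676 0.1456] [-1.38 -0.54  2.72]
x at .166 0.47952421578981685 z 0.03908964398445045 yaw 10.42781341787482 pitch -0.4905527653738707 3411
[('gauge_foot', 0.48, array([0.4805, 0.1634, 0.0562])), ('gauge', 0.73, array([0.4823, 0.1643, 0.0472])), ('band', 0.66, array([0.4787, 0.1649, 0.0389]))]
[-0.9038 -0.2544  3.0234 -0.0699  0.3006 -0.006   0.4802  0.1676  0.1455]
```

View pics/c10.png

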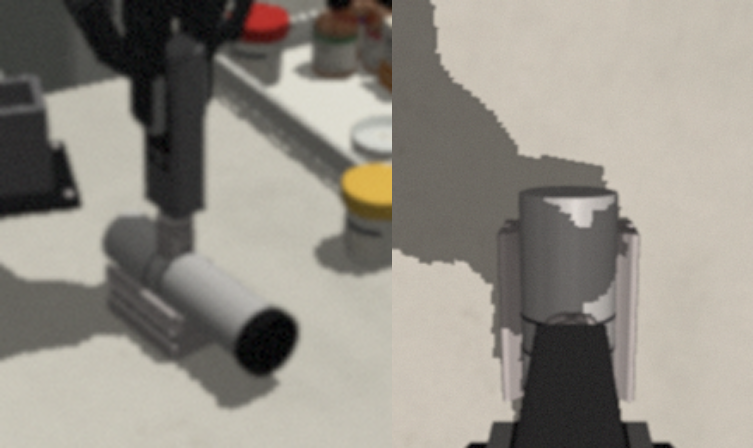

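The foot is astride the band and upright, and the head is about 3.8 mm in (4.8 N over the free-hanging reading). The small side force in -x suggests nudging about 0.5 mm that way.

Emit:
step_arm(
  moves=[
    {"translation": [-0.0003, -0.0001, 0], "rotation": [0, 0, 0]},
    {"translation": [-0.0006, -0.0002, -0.0001], "rotation": [0, 0, 0]},
    {"translation": [-0.0006, -0.0002, -0.0001], "rotation": [0, 0, 0]},
    {"translation": [-0.0006, -0.0002, -0.0001], "rotation": [0, 0, 0]},
    {"translation": [-0.0006, -0.0002, -0.0001], "rotation": [0, 0, 0]},
  ],
)

```text
t: 23.9
tool_pos: [0.4801, 0.1675, 0.1455]
eef_rot: [0.638, 0.77, 0.001, 0.0]
force: [0.8, 0.6, 2.7]
opening: 0.0232
grip_force: 51.4
```

```bash
python3 - <<'E'
from h import *
fs=[]
for i in range(8):
    s=manip.sense(); fs.append(np.r_[s["force"],s["ft_torque"],s["tool_pos"]]); manip.snapshot("top")
print(np.mean(fs,0).round(4),s["opening"])
E
```

```text
[ 0.5837 -0.123   2.8988  0.0499 -0.0884 -0.0238  0.4799  0.1674  0.1455] 0.023892007148173893
```

```bash
python3 -c "
from cell import manip
print(manip.close_job())"
```

```text
the job is handed in; nothing more can be done
None
```

The job is handed in: the canister lies in the vee block, carried by the block alone, and the gauge is held upright on the middle of its scribed band with the head about half way in (roughly 4.7 N). No verdict came back.

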